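# Find the empty wells of the covered tray and fill them

### The arm

A 6-joint arm with a two-finger parallel gripper is mounted at the origin on the work surface. World frame = base frame: x ahead of the robot, y to its left, z up, the work surface at z = 0. Lengths are in m, angles in rad, forces in N, time in s.
With the tool pointing down it reaches from about 0.375 to 0.9 m from the base axis. Payload 3.1 kg.
Tool frame: the origin (TCP) lies between the finger pads; the fingertips stand 19 mm ahead of it and the grasp point (between the pads) is the TCP; z points along the fingers, y is the direction in which the jaws open and shut (so a half turn about z gives the same grasp; the last joint's range is limited). The gripper opens to 87 mm and grips with 3 to 60 N. Pads are 19 mm wide; open, the fingers measure 117 mm over their backs; the gripper's body (75 mm by 190 mm) begins 51 mm behind the grasp point.
Start: joints at [1.103, 0.527, 1.433, -0, 1.181, -0.178], TCP at [0.179, 0.599, 0.242] pointing down, gripper open.
Joint ranges: [-3.08, 3.08], [-0.75, 2.2], [0.22, 2.44], [-1.43, 4.57], [0, 2.65], [-2.85, 2.85]. Speed limits (rad/s): [2.79, 2.79, 3.14, 3.14, 3.14, 3.14].

### API

Orientations are given as a unit quaternion [x, y, z, w].
In Python, from rig import robot gives the robot as it stands.
- The arm moves only by the tool apply_moves, never from a script. Its argument "series" is a list of rows, each a list of 7 numbers: the shift along the tool's x, y, z in cm, then the turn, a rotation vector about the tool's x, y, z in degrees, then the opening, from 0 (shut) to 1 (fully open). In form: [[dx, dy, dz, rx, ry, rz, grip], ...]. A call has 1 to 5 rows; each row is the pose to reach, as a shift and turn from the pose commanded when the call began, along the tool's axes at that moment; what a row does not reach only later rows make up. A row lasts 1/12 s, in which the tool goes at most 41.7 mm and 7.16 degrees, less where a joint would pass 70% of its speed; a pose out of reach is approached as far as the arm can. A call with a gripper value outside its range is refused whole. The fingers move at their own pace and stop on an object; "newtons" is the grip in N (left out, the last holds). Time passes only in rows, so rows that repeat a pose let the fingers close. It gives the time, the measured TCP pose, the force and the opening at its end, in the units of the state.
- robot.get_obs(): the state, without advancing time (a new reading comes with each control period).
- robot.camera(name): name is "scene" or "top" or "wrist"; returns the picture (400x640x3 uint8, red, green, blue); there is no depth.
- robot.camera_params(name): a dict with "mtx" (3x3 intrinsics, pixels), "origin" and "rotation" of the camera in the world. Camera axes: x right, y down, z forward; pixel columns grow to the right and rows downward; lengths in m; the calibration is good to about 2 mm. A picture is of the moment at which its call begins: read the wrist's pose just before it. camera_params takes no time and is no camera call; for the wrist camera it gives the pose at the moment of the call.
- robot.hand_in(): hands the job in, once; it reports no verdict.
The state is a dict: "time": time; "q": joint angles; "joint_velocities": joint speeds; "joint_torque": joint torques, N m; "position": TCP position; "tool_rot": TCP orientation; "ft_force": force on the tool from outside, world axes, zero at the start; "moment": the same for the moment, N m; "grip_width": finger opening in m.
Only numpy, scipy, OpenCV 4.12 (cv2) and the standard library are available. Lean on these libraries where they do the work, as an engineer would, in place of code of your own. Each camera call takes 0.05 s, during which the arm holds its last target. There are 200 camera calls.

### The job

Stand the two turned finials in the two empty wells of the dark six-well tray, one in each, upright and pushed well down. All six wells look alike under their wooden dust covers: press on the covers to feel which two give way and sink (the others have a block stored underneath), and stand the finials on top of the sunken covers. Leave the wax jar, the chisel and the carved rosette where they are.

Things in the scene. Friction and masses are not known exactly. Their poses are not given: they have to be found in the camera images.
- tray: Dark wooden tray fixed to the bench, 126 (its x) by 186 (its y) by 56 mm high; origin at the centre of its underside, z up. It has 2 by 3 square wells, 54 mm wide, 60 mm pitch, 6 mm walls: centres at x = -30, +30 and y = -60, 0, +60 mm in its frame. Each is closed by a light wooden cover, 51 mm square, with a cork dot in its middle, its top 2 mm below the rim.
- tray_covers (a point): Point over the tray's centre at the height of the covers' tops as found, 54 mm above the bench; axes as the tray's. Four covers, in no set order, have a block beneath and stop dead after 1.5 mm. The two over empty wells slide straight down 24 mm to a stop. Every cover drags with about 3 N (a finial's weight does not move it) and stays where it is pushed.
- finial_a_mid (a point): Turned light-wood finial standing on the bench, dark band round its foot. Round: foot 36 mm diameter, 20 mm high, narrow neck, straight grip section 28 mm diameter from 31 to 67 mm above its underside, domed top at 78 mm; about 60 g. Point on its axis at half height, 39 mm above its underside; z along its axis. First finial.
- finial_b_mid (a point): Turned light-wood finial standing on the bench, dark band round its foot. Round: foot 36 mm diameter, 20 mm high, narrow neck, straight grip section 28 mm diameter from 31 to 67 mm above its underside, domed top at 78 mm; about 60 g. Point on its axis at half height, 39 mm above its underside; z along its axis. Second finial, the same as the first.
- wax_jar: Bystander: amber glass jar with a brass lid, 66 mm diameter, 60 mm high, origin at the centre of its underside.
- chisel: Bystander: carving chisel lying flat along its x axis, about 220 mm long and 26 mm high, light wooden handle to its -x, steel blade to its +x, origin at mid-length on the underside.
- rosette: Bystander: dark carved wooden disc lying flat, 72 mm diameter, 20 mm high, origin at the centre of its underside.
Mind the look-alikes: they are no part of the job. What is shaped like the part that bears finial_a_mid but turquoise is not meant. What is shaped like the part that bears finial_b_mid but turquoise is not meant.

How it is judged:
At the end, for the whole second after the job is handed in: Both finials stand in the tray's empty wells, one in each (an occupied well is too shallow), upright within 0.2 rad, at rest, each with its middle less than 75 mm above the tray's underside (its cover pushed down at least 18 of its 24 mm) (z of finial_a_mid in the frame of tray between 0.055 and 0.075 m and x of finial_a_mid in the frame of tray between -0.06 and 0.06 m and y of finial_a_mid in the frame of tray between -0.09 and 0.09 m and angle between each of finial_a_mid, finial_b_mid's own z axis and vertical below 0.2 rad and linear speed of each of finial_a, finial_b below 0.02 m/s and z of finial_b_mid in the frame of tray between 0.055 and 0.075 m and x of finial_b_mid in the frame of tray between -0.06 and 0.06 m and y of finial_b_mid in the frame of tray between -0.09 and 0.09 m); the robot touches nothing.
It fails at once if the wax jar is pushed more than 30 mm from its place (distance of wax_jar from where it was at the start of the episode above 0.03 m).
It fails at once if the chisel is pushed more than 30 mm from its place (distance of chisel from where it was at the start of the episode above 0.03 m).
It fails at once if the rosette is pushed more than 30 mm from its place (distance of rosette from where it was at the start of the episode above 0.03 m).
It also fails if it takes over 72 s, if anything falls off the work surface, if the arm or the gripper's body presses on something with over 40 N, if the wrist force passes 120 N, or if a joint passes its speed limit or range.

## Working session

There is one attempt and no reset: what is moved stays moved. The work goes in short steps, Python scripts to look and compute and a tool call to move; the robot and the scene stay as the last step left them, time stands still between calls to the robot, and variables do not carry over. Pictures are saved under pics/ and viewed, about 8 in all and at most 12, crops included, and the job is handed in when it is done.

Besides the shell and the picture viewer there is one more tool, called as a command line: name --pt "numbers of a row" for each row, then --argument value for the rest. apply_moves: Moves the arm, as the interface text tells. Its arguments: {"type":"object","properties":{"series":{"type":"array"},"newtons":{"type":"number"}},"required":["series"]}

```bash
mkdir -p pics; ls; python3 - <<'E'
from rig import robot
import cv2
for n in ("top","scene"):
    cv2.imwrite(f"pics/{n}0.png",robot.camera(n)[:,:,::-1])
    print(n,robot.camera_params(n))
print(robot.get_obs())
E
```

```text
pics
top {'mtx': array([[455.20685304,   0.        , 321.44236548],
       [  0.        , 455.20685304, 195.63954487],
       [  0.        ,   0.        ,   1.        ]]), 'origin': array([0.41631014, 0.0138771 , 1.08805962]), 'rotation': array([ 0.71086718, -0.69882281,  0.0550734 , -0.05728389])}
scene {'mtx': array([[486.78882855,   0.        , 317.17443162],
       [  0.        , 486.78882855, 194.0277119 ],
       [  0.        ,   0.        ,   1.        ]]), 'origin': array([ 1.47029235, -0.45477121,  0.71228929]), 'rotation': array([ 0.75357243,  0.45534357, -0.24641352, -0.40505704])}
{'time': 0.1, 'q': array([ 1.10248263e+00,  5.28346536e-01,  1.43378963e+00, -2.42273529e-05,
        1.18141223e+00, -1.78489721e-01]), 'joint_velocities': array([ 0.0003995 , -0.00088266, -0.00244771, -0.00162336,  0.0017072 ,
        0.00090651]), 'joint_torque': array([-3.66464310e-04, -4.40985739e+01, -1.77151376e+01,  6.34727580e-02,
        5.34591218e-02, -5.55180043e-05]), 'position': array([0.17829539, 0.59836661, 0.24068093]), 'tool_rot': array([ 1.44400713e-01,  9.89518811e-01, -9.30735877e-04, -3.00138914e-04]), 'ft_force': array([-0.81899622,  0.32248211,  0.69936804]), 'moment': array([ 0.0185231 , -0.07478136, -0.01956679]), 'grip_width': 0.08742503040978279}
```

View pics/top0.png

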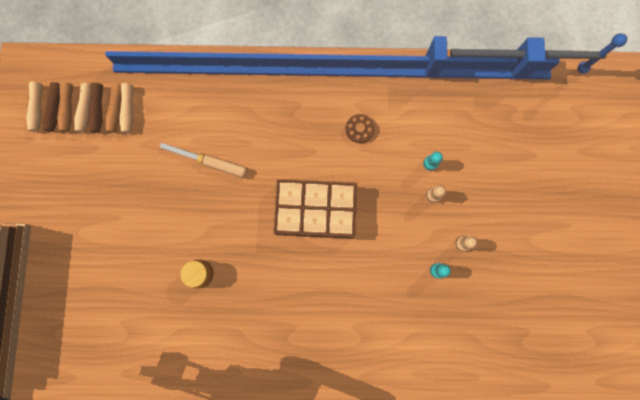

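View pics/scene0.png

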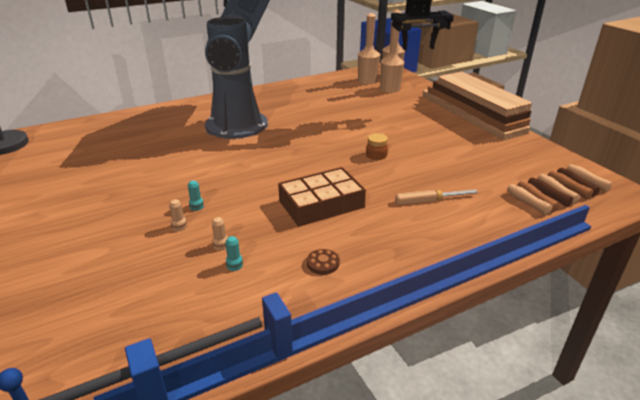

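The top view shows the tray at about (316,209), with light finials at (437,193) and (466,243). The turquoise look-alikes are at (433,161) and (441,270). The light ones fit the description. I'll confirm with a crop and measure them.

```bash
cat > h.py <<'E'
import numpy as np, cv2
from scipy.spatial.transform import Rotation as R
from rig import robot
def ray(n,uv,z,P=None):
    P=P or robot.camera_params(n)
    d=R.from_quat(P['rotation']).apply(np.linalg.inv(P['mtx'])@[uv[0],uv[1],1.])
    o=P['origin']; return o+d*(z-o[2])/d[2]
def proj(n,p,P=None):
    P=P or robot.camera_params(n)
    c=R.from_quat(P['rotation']).inv().apply(np.array(p)-P['origin']); v=P['mtx']@c; return v[:2]/v[2]
def blobs(m,amin=20):
    k,l,s,c=cv2.connectedComponentsWithStats(m.astype(np.uint8)*1)
    return [(c[i],s[i],l==i) for i in range(1,k) if s[i][4]>=amin]
def show(name,im,box,f):
    x0,y0,x1,y1=box; cv2.imwrite('pics/'+name,cv2.resize(im[y0:y1,x0:x1],None,fx=f,fy=f,interpolation=cv2.INTER_CUBIC))
E
python3 - <<'E'
from h import *
im=cv2.imread('pics/top0.png'); hsv=cv2.cvtColor(im,cv2.COLOR_BGR2HSV)
print(hsv[193,437],hsv[243,466],hsv[240,480],hsv[300,300],hsv[195,290],hsv[195,278])
m=(hsv[:,:,1]<125)&(hsv[:,:,2]>130)
for c,s,l in blobs(m[150:300,260:520],12): print('light',c+[260,150],s)
# tray: dark pixels hull with covers
t=((hsv[:,:,2]<95)).astype(np.uint8); t[:, :265]=0; t[:,365:]=0; t[:170]=0; t[250:]=0
cs,_=cv2.findContours(t,cv2.RETR_EXTERNAL,cv2.CHAIN_APPROX_NONE); c=max(cs,key=cv2.contourArea)
print('tray',cv2.minAreaRect(c))
for n in [(437,190),(468,242)]: print(ray('top',n,.06))
a=im[145:295,260:500]; cv2.imwrite('pics/c1.png',cv2.resize(a,None,fx=3.3,fy=3.3,interpolation=cv2.INTER_CUBIC))
# cover centres
for c,s,l in blobs(m[175:245,270:362],150): print('cover',c+[270,175],s[4],ray('top',c+[270,175],.054))
E
```

```text
[ 16 112 231] [ 15 115 227] [ 13 151 150] [ 13 156 201] [ 16 127 227] [ 13 126 138]
light [431.84615385 155.        ] [163   1  20  13  52]
light [289.84585742 193.4566474 ] [ 18  32  24  24 519]
light [315.8957529  194.65057915] [ 44  33  24  24 518]
light [341.70643939 195.91287879] [ 70  34  24  24 528]
light [435.52857143 193.32380952] [167  36  19  16 210]
light [288.34328358 219.21455224] [ 16  57  25  25 536]
light [314.60640301 220.33709981] [ 43  59  24  24 531]
light [340.7518797  221.70300752] [ 69  60  24  24 532]
light [465.55947137 242.82378855] [196  86  21  15 227]
light [435.28571429 263.71428571] [170 112  11   6  21]
light [437.33333333 276.15151515] [170 121  17   8  33]
tray ((299.5, 234.5), (1.0, 3.0), 90.0)
[ 0.59876667 -0.2459312   0.06      ]
[ 0.48118835 -0.31289184  0.06      ]
cover [289.84585742 193.4566474 ] 519 [0.58601808 0.09139368 0.054     ]
cover [315.8957529  194.65057915] 518 [0.58424936 0.03136144 0.054     ]
cover [341.70643939 195.91287879] 528 [ 0.5823139  -0.02805951  0.054     ]
cover [288.34328358 219.21455224] 536 [0.52640242 0.09314107 0.054     ]
cover [314.60640301 220.33709981] 531 [0.52485225 0.03316481 0.054     ]
cover [340.7518797  221.70300752] 532 [ 0.52274227 -0.02648989  0.054     ]
```

View pics/c1.png

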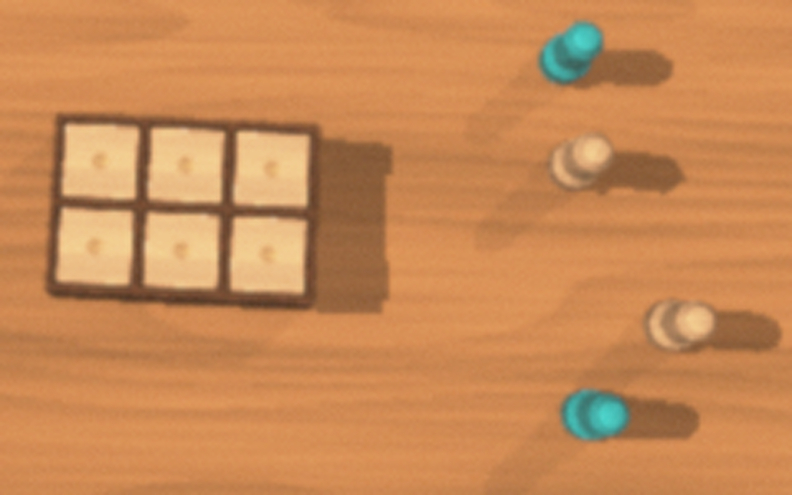

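The crop confirms it: the light finials with dark bands are at crop (582,162) and (680,325), and the turquoise ones are excluded. The cover pitch measures 60 mm, as stated. Tray yaw is about -1.7°. I'll head to the first cover with the gripper shut.

apply_moves --pt "-15.9 -12.8 0 0 0 0 0" --pt "-15.9 -12.8 0 0 0 0 0" --pt "-15.9 -12.8 0 0 0 0 0" --pt "-15.9 -12.8 0 0 0 0 0" --pt "-15.9 -12.8 0 0 0 0 0" --newtons 20

```text
time: 0.52
position: [0.2948, 0.4287, 0.2412]
tool_rot: [0.144, 0.99, -0.001, -0.0]
ft_force: [1.8, 0.9, -0.2]
grip_width: 0.0615
```

apply_moves --pt "-15.9 -12.8 0 0 0 0 0" --pt "-15.9 -12.8 0 0 0 0 0" --pt "-15.9 -12.8 0 0 0 0 0" --pt "-15.9 -12.8 0 0 0 0 0" --pt "-15.9 -12.8 0 0 0 0 0"

```text
time: 0.93
position: [0.4109, 0.2606, 0.2414]
tool_rot: [0.145, 0.989, -0.0, -0.0]
ft_force: [-0.5, -0.2, -0.5]
grip_width: 0.0284
```

apply_moves --pt "-15.9 -12.8 5 0 0 -15 0" --pt "-15.9 -12.8 5 0 0 -15 0" --pt "-15.9 -12.8 5 0 0 -15 0" --pt "-15.9 -12.8 5 0 0 -15 0" --pt "-15.9 -12.8 5 0 0 -15 0"

```text
time: 1.35
position: [0.5207, 0.1014, 0.1934]
tool_rot: [0.014, 1.0, 0.0, -0.0]
ft_force: [-0.4, 0.8, -0.1]
grip_width: 0.0017
```

```bash
python3 - <<'E'
from h import *
o=robot.get_obs(); print(o['time'],o['position'],o['tool_rot'],o['ft_force'],o['grip_width'])
for n,h,f in [('F1',(439.7,191.4),(433.6,195.9)),('F2',(470.9,242.6),(463,243.8))]:
    print(n,ray('top',h,.068),ray('top',f,.012))
E
```

```text
1.35 [0.52066838 0.10135833 0.19344253] [ 1.40454065e-02  9.99901329e-01  8.06144192e-05 -2.28646424e-04] [-0.4265959   0.819413   -0.12703662] 0.001682595375059261
F1 [ 0.59422118 -0.24996575  0.068     ] [ 0.59281344 -0.24960176  0.012     ]
F2 [ 0.47945918 -0.31677018  0.068     ] [ 0.4797927 -0.3162502  0.012    ]
```

apply_moves --pt "0 0 4 0 0 0 0" --pt "0 0 8 0 0 0 0" --pt "0 0 11.2 0 0 0 0" --pt "0 0 11.2 0 0 0 0" --pt "0 0 11.2 0 0 0 0"

```text
time: 1.77
position: [0.5186, 0.103, 0.0806]
tool_rot: [0.014, 1.0, -0.0, -0.003]
ft_force: [0.8, -0.1, 0.2]
grip_width: 0.0003
```

apply_moves --pt "0 0 0.4 0 0 0 0" --pt "0 0 0.7 0 0 0 0" --pt "0 0 1.0 0 0 0 0" --pt "0 0 1.0 0 0 0 0" --pt "0 0 1.0 0 0 0 0"

```text
time: 2.18
position: [0.5212, 0.1033, 0.0734]
tool_rot: [0.014, 1.0, 0.0, 0.002]
ft_force: [0.8, 0.7, 2.4]
grip_width: 0.0004
```

apply_moves --pt "0 0 0.3 0 0 0 0" --pt "0 0 0.5 0 0 0 0" --pt "0 0 0.5 0 0 0 0" --pt "0 0 0.5 0 0 0 0" --pt "0 0 0.5 0 0 0 0"

```text
time: 2.6
position: [0.5213, 0.1035, 0.0716]
tool_rot: [0.014, 1.0, 0.0, 0.002]
ft_force: [-5.0, 1.5, 31.0]
grip_width: 0.0004
```

The first cover is blocked: it stopped at 1.5 mm with 31 N. Next is its +x neighbour.

apply_moves --pt "0 0 -2 0 0 0 0" --pt "-3 -0.6 -2 0 0 0 0" --pt "-6.5 -1.2 -2 0 0 0 0" --pt "-6.5 -1.2 -2 0 0 0 0" --pt "-6.5 -1.2 -1 0 0 0 0"

```text
time: 3.02
position: [0.5885, 0.0888, 0.079]
tool_rot: [0.014, 1.0, -0.0, 0.004]
ft_force: [-0.8, -1.0, 0.0]
grip_width: 0.0005
```

apply_moves --pt "0 0 0.4 0 0 0 0" --pt "0 0 0.8 0 0 0 0" --pt "0 0 1 0 0 0 0" --pt "0 0 1 0 0 0 0" --pt "0 0 1 0 0 0 0"

```text
time: 3.43
position: [0.5838, 0.0894, 0.0716]
tool_rot: [0.013, 1.0, -0.0, 0.0]
ft_force: [-6.2, -1.1, 32.0]
grip_width: 0.0005
```

Blocked. Next are the two middle covers.

apply_moves --pt "0 0 -2 0 0 0 0" --pt "0 -3 -2 0 0 0 0" --pt "0 -5.8 -2 0 0 0 0" --pt "0 -5.8 -2 0 0 0 0" --pt "0 -5.8 -1 0 0 0 0"

```text
time: 3.85
position: [0.5824, 0.0306, 0.0775]
tool_rot: [0.015, 1.0, 0.0, 0.0]
ft_force: [0.5, 0.7, -0.5]
grip_width: 0.0005
```

apply_moves --pt "0 0 0.4 0 0 0 0" --pt "0 0 0.8 0 0 0 0" --pt "0 0 1 0 0 0 0" --pt "0 0 1 0 0 0 0" --pt "0 0 1 0 0 0 0"

```text
time: 4.27
position: [0.5827, 0.0323, 0.0664]
tool_rot: [0.014, 1.0, 0.0, -0.001]
ft_force: [0.3, 0.9, 0.0]
grip_width: 0.0005
```

apply_moves --pt "0 0 -2 0 0 0 0" --pt "3 0 -2 0 0 0 0" --pt "5.9 0 -2 0 0 0 0" --pt "5.9 0 -2 0 0 0 0" --pt "5.9 0 -1 0 0 0 0"

```text
time: 4.68
position: [0.5235, 0.0337, 0.0781]
tool_rot: [0.014, 1.0, 0.0, 0.001]
ft_force: [1.8, -0.3, -0.8]
grip_width: 0.0002
```

apply_moves --pt "0 0 0.4 0 0 0 0" --pt "0 0 0.8 0 0 0 0" --pt "0 0 1 0 0 0 0" --pt "0 0 1 0 0 0 0" --pt "0 0 1 0 0 0 0"

```text
time: 5.1
position: [0.525, 0.0333, 0.0715]
tool_rot: [0.014, 1.0, -0.0, 0.001]
ft_force: [-8.9, 0.9, 41.7]
grip_width: 0.0001
```

The middle +x cover gives way, so that well is empty. Middle -x is blocked. Now the right-hand pair.

apply_moves --pt "0 0 -2 0 0 0 0" --pt "0 -3 -2 0 0 0 0" --pt "0 -6 -2 0 0 0 0" --pt "0 -6 -2 0 0 0 0" --pt "0 -6 -1 0 0 0 0"

```text
time: 5.52
position: [0.5253, -0.0288, 0.0777]
tool_rot: [0.015, 1.0, -0.001, 0.003]
ft_force: [1.0, -0.3, -0.1]
grip_width: 0.0004
```

apply_moves --pt "0 0 0.4 0 0 0 0" --pt "0 0 0.8 0 0 0 0" --pt "0 0 0.9 0 0 0 0" --pt "0 0 0.9 0 0 0 0" --pt "0 0 0.9 0 0 0 0"

```text
time: 5.93
position: [0.5217, -0.026, 0.0675]
tool_rot: [0.014, 1.0, 0.0, -0.001]
ft_force: [0.6, -0.4, -0.2]
grip_width: 0.0004
```

apply_moves --pt "0 0 -2 0 0 0 0" --pt "-3 0 -2 0 0 0 0" --pt "-5.9 0 -2 0 0 0 0" --pt "-5.9 0 -2 0 0 0 0" --pt "-5.9 0 -1 0 0 0 0"

```text
time: 6.35
position: [0.584, -0.0285, 0.0794]
tool_rot: [0.014, 1.0, -0.0, 0.002]
ft_force: [-0.5, -0.3, -0.4]
grip_width: 0.0002
```

apply_moves --pt "0 0 0.4 0 0 0 0" --pt "0 0 0.8 0 0 0 0" --pt "0 0 1 0 0 0 0" --pt "0 0 1 0 0 0 0" --pt "0 0 1 0 0 0 0"

```text
time: 6.77
position: [0.5798, -0.0278, 0.0716]
tool_rot: [0.014, 1.0, 0.0, -0.001]
ft_force: [-5.5, 1.6, 28.7]
grip_width: 0.0006
```

Empty wells: middle +x at (.584,.031) and right -x at (.523,-.027). I'll push both covers down to the stop.

apply_moves --pt "0 0 -2 0 0 0 0" --pt "3 0.1 -2 0 0 0 0" --pt "5.9 0.1 -2 0 0 0 0" --pt "5.9 0.1 -2 0 0 0 0" --pt "5.9 0.1 0 0 0 0 0"

```text
time: 7.18
position: [0.5199, -0.0253, 0.0697]
tool_rot: [0.014, 1.0, 0.0, -0.0]
ft_force: [1.0, -1.1, -0.8]
grip_width: 0.0004
```

apply_moves --pt "0 0 0.6 0 0 0 0" --pt "0 0 1.2 0 0 0 0" --pt "0 0 1.8 0 0 0 0" --pt "0 0 2.1 0 0 0 0" --pt "0 0 2.1 0 0 0 0"

```text
time: 7.6
position: [0.5205, -0.0254, 0.0492]
tool_rot: [0.014, 1.0, 0.0, -0.002]
ft_force: [-6.9, 0.8, 25.8]
grip_width: 0.0006
```

apply_moves --pt "0 0 -2 0 0 0 0" --pt "0 0 -4.1 0 0 0 0" --pt "-3 2.9 -4.1 0 0 0 0" --pt "-6.1 5.8 -4.1 0 0 0 0" --pt "-6.1 5.8 -4.1 0 0 0 0"

```text
time: 8.02
position: [0.5924, 0.0334, 0.0893]
tool_rot: [0.013, 1.0, 0.0, 0.006]
ft_force: [0.2, -0.5, -0.3]
grip_width: 0.0002
```

apply_moves --pt "0 0 1 0 0 0 0" --pt "0 0 2 0 0 0 0" --pt "0 0 3 0 0 0 0" --pt "0 0 3.7 0 0 0 0" --pt "0 0 4.1 0 0 0 0"

```text
time: 8.43
position: [0.5842, 0.03, 0.0489]
tool_rot: [0.015, 1.0, 0.0, -0.001]
ft_force: [-9.1, 3.2, 53.2]
grip_width: 0.0006
```

apply_moves --pt "0 0 0 0 0 0 0" --pt "0 0 0 0 0 0 0"

```text
time: 8.6
position: [0.584, 0.03, 0.0492]
tool_rot: [0.015, 1.0, 0.0, -0.001]
ft_force: [-4.2, 2.8, 21.6]
grip_width: 0.0007
```

Both covers are at their stops, with tips at z = 0.030. On to finial 1 at (.5935,-.2498).

apply_moves --pt "0 0 -4 0 0 0 0" --pt "0 0 -8 0 0 0 0" --pt "0 0 -11.4 0 0 0 1" --pt "0 -3.5 -11.4 0 0 0 1" --pt "0 -6 -11.4 0 0 0 1"

```text
time: 9.02
position: [0.5837, -0.0311, 0.1626]
tool_rot: [0.013, 1.0, -0.001, 0.001]
ft_force: [0.2, 0.2, -0.8]
grip_width: 0.0134
```

apply_moves --pt "0 -4 0 0 0 0 1" --pt "0 -8 0 0 0 0 1" --pt "0 -11 0 0 0 0 1" --pt "0 -11 0 0 0 0 1" --pt "0 -11 0 0 0 0 1"

```text
time: 9.43
position: [0.5787, -0.1418, 0.1596]
tool_rot: [0.016, 1.0, 0.001, -0.001]
ft_force: [-0.7, 0.2, -0.1]
grip_width: 0.0461
```

apply_moves --pt "-0.8 -4 0 0 0 0 1" --pt "-1.7 -8 0 0 0 0 1" --pt "-1.7 -11 0 0 0 0 1" --pt "-1.7 -11 0 0 0 0 1" --pt "-1.7 -11 0 0 0 0 1"

```text
time: 9.85
position: [0.5932, -0.2502, 0.1598]
tool_rot: [0.015, 1.0, 0.001, -0.001]
ft_force: [-0.4, 0.4, -0.1]
grip_width: 0.0791
```

apply_moves --pt "0 0 0 0 0 0 1" --pt "0 0 0 0 0 0 1" --pt "0 0 0 0 0 0 1"

```text
time: 10.1
position: [0.5939, -0.248, 0.1608]
tool_rot: [0.013, 1.0, 0.001, -0.001]
ft_force: [0.2, -1.2, 0.7]
grip_width: 0.0866
```

```bash
python3 - <<'E'
from h import *
o=robot.get_obs(); P=robot.camera_params('wrist'); im=robot.camera('wrist')[:,:,::-1]
print(o['position'],o['grip_width'],proj('wrist',[.5935,-.2498,.078],P),proj('wrist',[.5935,-.2498,0.02],P))
cv2.imwrite('pics/w1.png',im)
E
```

```text
[ 0.5938974  -0.24795393  0.16077237] 0.08659106981875006 [313.46331382 211.90027539] [314.07783167 192.83060982]
```

View pics/w1.png

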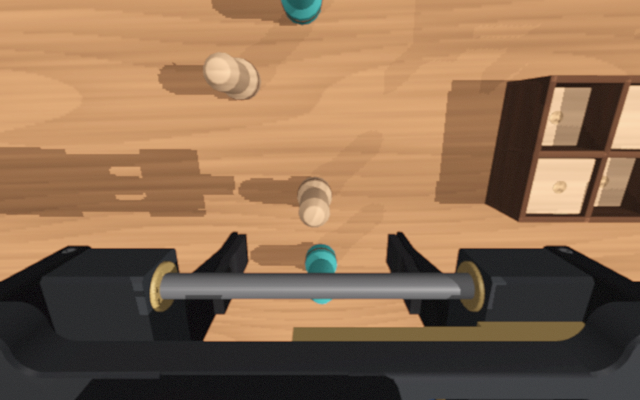

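The wrist view shows the light finial's dome at (315,212), against a prediction of (313,212), and it is centred between the jaws. The nearest turquoise is at (320,270), clear of the fingers. Descend and grasp.

apply_moves --pt "0 0 3.5 0 0 0 1" --pt "0 0 7 0 0 0 1" --pt "0 0 10 0 0 0 1" --pt "0 0 10.8 0 0 0 1" --pt "0 0 10.8 0 0 0 0.6" --newtons 25

```text
time: 10.57
position: [0.5925, -0.2481, 0.0505]
tool_rot: [0.014, 1.0, 0.002, -0.003]
ft_force: [-0.3, 0.3, 0.6]
grip_width: 0.0849
```

apply_moves --pt "0 0 0 0 0 0 0.2" --pt "0 0 0 0 0 0 0.2" --pt "0 0 0 0 0 0 0.2" --pt "0 0 0 0 0 0 0.2" --pt "0 0 0 0 0 0 0.2"

```text
time: 10.98
position: [0.595, -0.2505, 0.0546]
tool_rot: [0.014, 1.0, -0.001, 0.001]
ft_force: [0.3, 0.4, -0.3]
grip_width: 0.0548
```

apply_moves --pt "0 0 0 0 0 0 0.2" --pt "0 0 0 0 0 0 0.2" --pt "0 0 0 0 0 0 0.2" --pt "0 0 0 0 0 0 0.2" --pt "0 0 0 0 0 0 0.2"

```text
time: 11.4
position: [0.5943, -0.2501, 0.0531]
tool_rot: [0.014, 1.0, -0.0, 0.0]
ft_force: [-0.0, -0.4, 0.8]
grip_width: 0.0272
```

apply_moves --pt "0 0 -2 0 0 0 0.2" --pt "0 0 -5 0 0 0 0.2" --pt "0 0 -8 0 0 0 0.2" --pt "0 0 -10 0 0 0 0.2" --pt "0 0 -10 0 0 0 0.2"

```text
time: 11.82
position: [0.5969, -0.2517, 0.158]
tool_rot: [0.014, 1.0, -0.003, 0.004]
ft_force: [1.6, -0.9, -1.1]
grip_width: 0.0271
```

Finial 1 is held (27 mm, as expected). I'll carry it to the middle +x well.

apply_moves --pt "0 3.5 0 0 0 0 0.2" --pt "0 7 0 0 0 0 0.2" --pt "0 10.5 0 0 0 0 0.2" --pt "0 14 0 0 0 0 0.2" --pt "0 14 0 0 0 0 0.2"

```text
time: 12.23
position: [0.5958, -0.1031, 0.1513]
tool_rot: [0.012, 1.0, 0.002, -0.003]
ft_force: [0.6, -0.0, -1.0]
grip_width: 0.0274
```

apply_moves --pt "1 3.5 0 0 0 0 0.2" --pt "1.8 7 0 0 0 0 0.2" --pt "1.8 10.5 0 0 0 0 0.2" --pt "1.8 14.1 0 0 0 0 0.2" --pt "1.8 14.1 0 0 0 0 0.2"

```text
time: 12.65
position: [0.5824, 0.0372, 0.1518]
tool_rot: [0.012, 1.0, 0.002, -0.002]
ft_force: [-0.2, 0.3, -1.1]
grip_width: 0.027
```

apply_moves --pt "0 0 0 0 0 0 0.2" --pt "0 0 0 0 0 0 0.2" --pt "0 0 0 0 0 0 0.2"

```text
time: 12.9
position: [0.5841, 0.0301, 0.1525]
tool_rot: [0.015, 1.0, -0.0, -0.0]
ft_force: [-0.8, 0.1, -0.4]
grip_width: 0.0272
```

```bash
python3 - <<'E'
from h import *
o=robot.get_obs(); im=robot.camera('wrist')[:,:,::-1]
print(o['position'],o['grip_width'],proj('wrist',[.5842,.0314,.030]))
cv2.imwrite('pics/w2.png',im)
E
```

```text
[0.58411307 0.03007257 0.15248778] 0.027152116375998375 [317.60226432 198.17626512]
```

View pics/w2.png

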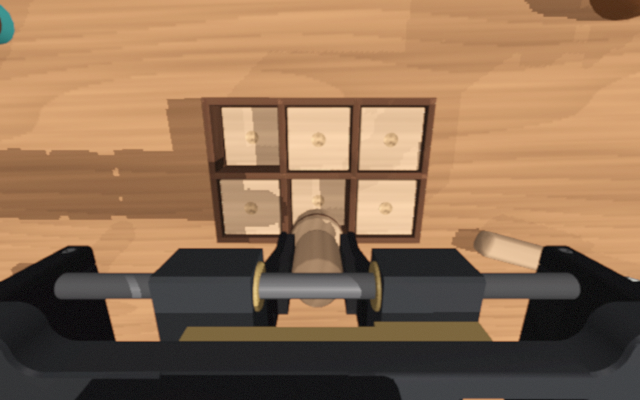

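The wrist view shows the target well's dot at (318,199), as predicted, with the finial upright in the jaws. Lower it.

apply_moves --pt "0 0 2 0 0 0 0.2" --pt "0 0 4 0 0 0 0.2" --pt "0 0 5.5 0 0 0 0.2" --pt "0 0 6.5 0 0 0 0.2" --pt "0 0 7.2 0 0 0 0.2"

```text
time: 13.37
position: [0.5844, 0.0297, 0.0814]
tool_rot: [0.015, 1.0, -0.0, -0.0]
ft_force: [-7.2, -1.7, 36.8]
grip_width: 0.0269
```

apply_moves --pt "0 0 0 0 0 0 0.2" --pt "0 0 0 0 0 0 0.2"

```text
time: 13.53
position: [0.5847, 0.0302, 0.0816]
tool_rot: [0.015, 1.0, -0.0, 0.001]
ft_force: [-0.7, -1.1, 1.0]
grip_width: 0.0273
```

apply_moves --pt "0 0 0 0 0 0 0.7" --pt "0 0 0 0 0 0 0.7" --pt "0 0 0 0 0 0 0.7" --pt "0 0 0 0 0 0 0.7" --pt "0 0 -1 0 0 0 0.7"

```text
time: 13.95
position: [0.5828, 0.0315, 0.0898]
tool_rot: [0.014, 1.0, 0.0, -0.002]
ft_force: [-0.8, 0.5, -0.0]
grip_width: 0.0529
```

apply_moves --pt "0 0 -2 0 0 0 0.7" --pt "0 0 -5 0 0 0 1" --pt "0 0 -7 0 0 0 1" --pt "1 -3 -7 0 0 0 1" --pt "2 -6 -7 0 0 0 1"

```text
time: 14.37
position: [0.564, -0.0277, 0.1638]
tool_rot: [0.012, 1.0, -0.001, 0.003]
ft_force: [-0.4, -0.9, -0.6]
grip_width: 0.0797
```

apply_moves --pt "1 -3.5 0 0 0 0 1" --pt "2 -7 0 0 0 0 1" --pt "3 -10.5 0 0 0 0 1" --pt "4 -14 0 0 0 0 1" --pt "4 -14 0 0 0 0 1"

```text
time: 14.78
position: [0.5179, -0.173, 0.1621]
tool_rot: [0.017, 1.0, -0.002, 0.001]
ft_force: [0.3, 0.1, -0.4]
grip_width: 0.087
```

apply_moves --pt "1 -3.5 0 0 0 0 1" --pt "2 -7 0 0 0 0 1" --pt "3 -10.5 0 0 0 0 1" --pt "3.5 -14 0 0 0 0 1" --pt "3.5 -15 0 0 0 0 1"

```text
time: 15.2
position: [0.4792, -0.3211, 0.1621]
tool_rot: [0.016, 1.0, -0.002, 0.001]
ft_force: [0.4, -0.6, 0.2]
grip_width: 0.0871
```

apply_moves --pt "0 0 0 0 0 0 1" --pt "0 0 0 0 0 0 1" --pt "0 0 0 0 0 0 1" --pt "0 0 0 0 0 0 1"

```text
time: 15.53
position: [0.4795, -0.3136, 0.1611]
tool_rot: [0.013, 1.0, 0.001, -0.0]
ft_force: [-0.2, 0.3, -0.3]
grip_width: 0.087
```

```bash
python3 - <<'E'
from h import *
o=robot.get_obs(); P=robot.camera_params('wrist'); im=robot.camera('wrist')[:,:,::-1]
print(o['position'],o['grip_width'],proj('wrist',[.4796,-.3165,.078],P),proj('wrist',[.4796,-.3165,0.02],P))
t=robot.camera('top')[:,:,::-1]
t=cv2.resize(t[160:260,260:380],None,fx=3.3,fy=3.3)
c=np.zeros((730,640,3),np.uint8); c[:400]=im; c[400:,:t.shape[1]]=t
cv2.imwrite('pics/w3.png',cv2.resize(c,None,fx=.8,fy=.8))
E
```

```text
[ 0.47951584 -0.31363502  0.16106089] 0.0869851063584113 [312.25810711 212.34390121] [313.08591704 193.192064  ]
```

View pics/w3.png

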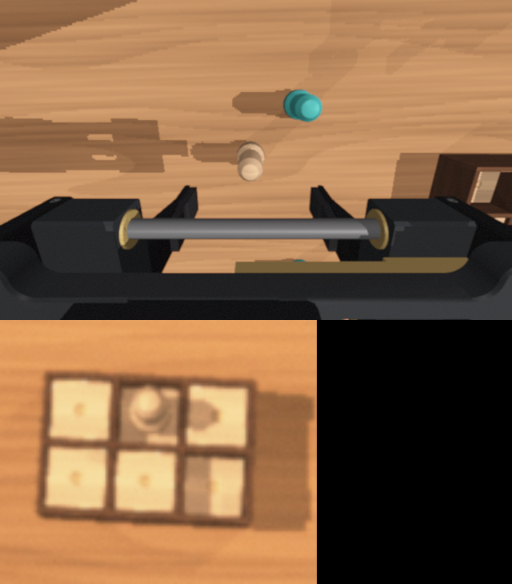

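Finial 2's dome is at (250,170) in the picture, which is (313,212) at full size and matches the prediction. The turquoise at (303,106) is clear. The top-view inset shows finial 1 standing in the middle +x well. Grasp finial 2.

apply_moves --pt "0 -0.2 3.5 0 0 0 1" --pt "0 -0.2 7 0 0 0 1" --pt "0 -0.2 10 0 0 0 1" --pt "0 -0.2 10.8 0 0 0 1" --pt "0 -0.2 10.8 0 0 0 0.6"

```text
time: 16.05
position: [0.4782, -0.3158, 0.0508]
tool_rot: [0.013, 1.0, 0.002, -0.002]
ft_force: [0.1, -0.7, 0.2]
grip_width: 0.0847
```

apply_moves --pt "0 0 0 0 0 0 0.2" --pt "0 0 0 0 0 0 0.2" --pt "0 0 0 0 0 0 0.2" --pt "0 0 0 0 0 0 0.2" --pt "0 0 0 0 0 0 0.2"

```text
time: 16.47
position: [0.4799, -0.3184, 0.0544]
tool_rot: [0.014, 1.0, -0.001, 0.001]
ft_force: [0.1, 0.2, -0.0]
grip_width: 0.0549
```

apply_moves --pt "0 0 0 0 0 0 0.2" --pt "0 0 0 0 0 0 0.2" --pt "0 0 0 0 0 0 0.2" --pt "0 0 0 0 0 0 0.2" --pt "0 0 0 0 0 0 0.2"

```text
time: 16.88
position: [0.4793, -0.3179, 0.0531]
tool_rot: [0.014, 1.0, 0.0, -0.0]
ft_force: [0.1, 1.1, 1.7]
grip_width: 0.0271
```

apply_moves --pt "0 0 -2 0 0 0 0.2" --pt "0 0 -5 0 0 0 0.2" --pt "0 0 -8 0 0 0 0.2" --pt "0 0 -10 0 0 0 0.2" --pt "0 0 -10 0 0 0 0.2"

```text
time: 17.3
position: [0.4814, -0.3198, 0.1574]
tool_rot: [0.014, 1.0, -0.003, 0.003]
ft_force: [0.1, -0.7, 0.4]
grip_width: 0.0272
```

apply_moves --pt "0 0 0 0 0 0 0.2" --pt "0 0 0 0 0 0 0.2" --pt "0 0 0 0 0 0 0.2"

```text
time: 17.55
position: [0.4784, -0.317, 0.1515]
tool_rot: [0.014, 1.0, 0.001, -0.001]
ft_force: [-0.7, -0.0, -0.2]
grip_width: 0.0272
```

apply_moves --pt "-1 3.5 0 0 0 0 0.2" --pt "-2 7 0 0 0 0 0.2" --pt "-2 10.5 0 0 0 0 0.2" --pt "-2 14 0 0 0 0 0.2" --pt "-2 14.5 0 0 0 0 0.2"

```text
time: 17.97
position: [0.5006, -0.1671, 0.1511]
tool_rot: [0.012, 1.0, 0.003, -0.004]
ft_force: [-0.6, -0.3, -0.8]
grip_width: 0.0274
```

apply_moves --pt "-0.8 3.5 0 0 0 0 0.2" --pt "-1.6 7 0 0 0 0 0.2" --pt "-1.6 10.5 0 0 0 0 0.2" --pt "-1.6 14 0 0 0 0 0.2" --pt "-1.6 14.7 0 0 0 0 0.2"

```text
time: 18.38
position: [0.5216, -0.0225, 0.1516]
tool_rot: [0.012, 1.0, 0.001, -0.002]
ft_force: [-0.7, -0.4, -0.1]
grip_width: 0.0279
```

apply_moves --pt "0 0 0 0 0 0 0.2" --pt "0 0 0 0 0 0 0.2" --pt "0 0 0 0 0 0 0.2" --pt "0 0 0 0 0 0 0.2"

```text
time: 18.72
position: [0.5237, -0.0286, 0.1528]
tool_rot: [0.015, 1.0, -0.0, -0.0]
ft_force: [-0.0, 0.2, -0.1]
grip_width: 0.0268
```

Within 2 mm of the well centre. Lower it.

apply_moves --pt "0 0.1 2 0 0 0 0.2" --pt "0 0.1 4 0 0 0 0.2" --pt "0 0.1 5.5 0 0 0 0.2" --pt "0 0.1 6.5 0 0 0 0.2" --pt "0 0.1 7.1 0 0 0 0.2"

```text
time: 19.13
position: [0.5235, -0.0271, 0.0818]
tool_rot: [0.015, 1.0, 0.0, -0.0]
ft_force: [-5.0, 1.0, 36.6]
grip_width: 0.0269
```

apply_moves --pt "0 0 0 0 0 0 0.2" --pt "0 0 0 0 0 0 0.2"

```text
time: 19.3
position: [0.524, -0.0269, 0.0824]
tool_rot: [0.015, 1.0, -0.0, 0.0]
ft_force: [0.6, -0.2, 0.1]
grip_width: 0.0272
```

apply_moves --pt "0 0 0 0 0 0 0.7" --pt "0 0 0 0 0 0 0.7" --pt "0 0 0 0 0 0 0.7" --pt "0 0 0 0 0 0 0.7" --pt "0 0 -1 0 0 0 0.7"

```text
time: 19.72
position: [0.5224, -0.0257, 0.0911]
tool_rot: [0.014, 1.0, 0.0, -0.002]
ft_force: [0.1, -0.4, 0.2]
grip_width: 0.0525
```

apply_moves --pt "0 0 -3 0 0 0 0.7" --pt "0 0 -6 0 0 0 0.7" --pt "0 0 -9 0 0 0 0.7" --pt "0 0 -12 0 0 0 0.7" --pt "0 -4 -12 0 0 0 0.7"

```text
time: 20.13
position: [0.5251, -0.0618, 0.2185]
tool_rot: [0.011, 1.0, -0.0, 0.005]
ft_force: [1.6, -0.8, -0.4]
grip_width: 0.0608
```

apply_moves --pt "0 -4 -2 0 0 0 0.7" --pt "0 -8 -2 0 0 0 0.7" --pt "0 -12 -2 0 0 0 0.7" --pt "0 -16 -2 0 0 0 0.7" --pt "0 -16 -2 0 0 0 0.7"

```text
time: 20.55
position: [0.5187, -0.2339, 0.2335]
tool_rot: [0.017, 1.0, -0.003, 0.002]
ft_force: [0.4, 0.9, 0.1]
grip_width: 0.0605
```

```bash
python3 - <<'E'
from h import *
t=robot.camera('top')[:,:,::-1]; s=robot.camera('scene')[:,:,::-1]
a=cv2.resize(t[100:300,150:400],None,fx=2,fy=2); b=cv2.resize(s[140:290,250:375],None,fx=2.4,fy=2.4)
c=np.zeros((400,800,3),np.uint8); c[:,:500]=a; c[:360,500:800]=b; cv2.imwrite('pics/f.png',c)
P=robot.camera_params('scene')
for p in [(.5842,.0314),(.5227,-.0265)]:
  print([(2.4*(proj('scene',[*p,z],P)-[250,140])+[500,0]).round() for z in (.03+.078,.056)])
print(robot.get_obs()['ft_force'])
E
```

```text
[array([682.,  78.]), array([682., 122.])]
[array([604.,  65.]), array([606., 107.])]
[-0.0146069   0.90529433  0.40822772]
```

View pics/f.png

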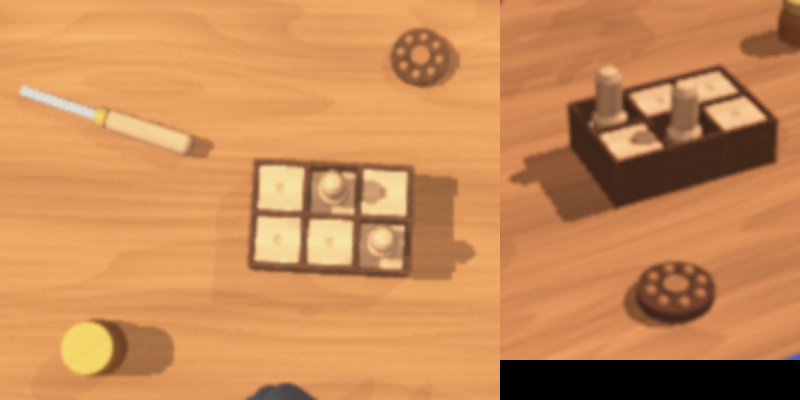

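The final view shows both finials upright in the sunken wells. Their tops in the scene view are at about (685,81) and (607,67), against predictions of (682,78) and (604,65) for fully sunk. The bystanders have not moved. Handing in.

```bash
python3 -c "
from rig import robot
print(robot.hand_in())"
```

```text
the job is handed in; nothing more can be done
None
```

Both light-wood finials are standing in the tray's two empty wells, and I handed the job in at about 20.7 s of the 72 s allowed. No verdict is reported on hand-in.

- **Finding the empty wells:** I pressed all six covers. Four stopped after about 1.5 mm at 29–42 N. The middle +x and right −x covers gave way. I pushed both to their stops, which put their tops about 30 mm above the bench.
- **Placing:** Each finial was lowered until it met the stop at about 37 N, then released.
- **Last checks:** The final top and scene views show both finials upright. Their tops are within about 4 px, in the 2.4× enlarged view, of where fully sunk finials should appear. Contact force was about zero and the gripper was clear of everything. The jar, chisel and rosette look unmoved by eye; I did not measure them.
- **Disagreement:** The first press landed about 10 mm off the centre of its cover, because a move came up short. It was still on the cover, so the result stood. No other checks disagreed.

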